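Close and bolt down a slide clamp on a backing plate

TASK

Clamp the polisher's backing plate in the steel slide clamp: with all three T-handle bolts still loose, slide the carriage forward until it has pushed the plate right up against the fixed end stop and there is no gap left. Then turn the middle bolt clockwise to its end stop to lock the carriage, and only after that turn the two outer bolts clockwise to their end stops, in either order. Leave the jar, tin and torch around the clamp where they stand.

Things in the scene. Friction and masses are not known exactly. Their poses are not given: they have to be found in the camera images.
- fixture: long low slide clamp fixed to the table: dark steel base plate 386 (x) x 118 (y) x 16 mm with two guide rails (tops at 30 mm) and an end stop block at its far end. Its x axis is the direction in which the carriage closes, towards the end stop, away from the robot; z up. Origin: on the table, on the centre line, 22 mm ahead of the base plate's middle.
- stop_face (a point): middle of the end stop's inner face, at x = +150 mm in the clamp's (fixture's) frame, 30 mm above the table; the plate is to be pushed against this face. The stop block is 104 mm wide, its top 46 mm above the table.
- jaw_face (a point): middle of the carriage's jaw face (76 mm wide), which pushes the plate; it looks along the clamp's +x, is 30 mm above the table, moves with the carriage and lies 130 mm ahead (+x) of the middle bolt's axis. The carriage is an aluminium slab 240 mm along x, 116 mm wide, its top 46 mm above the table; it carries the three bolts in one row along x, 80 mm apart.
- carriage (a joint): travel of the carriage along the clamp's +x in m; starts at 0 to 0.028. With the plate tight between jaw and end stop it reads 0.055. Moves with about 4 N of friction plus slight damping, stays where it is left, and can be pushed by the middle bolt's T-handle or by its rear edge. The middle bolt, turned to its end stop, clamps it.
- plate_centre (a point): the backing plate: a loose round dark disc, 75 mm diameter and 14 mm thick, with a slim light-coloured threaded hub (16 mm diameter) up to 26 mm; it lies flat on the base plate between the guide rails, ahead of the jaw, 7 to 25 mm short of the end stop. Point: on its axis, 13 mm above its underside; z up. About 0.15 kg.
- bolt_mid_grip (a point): middle bolt, the longest T-handle: black bar 76 x 16 x 28 mm high on a 14 mm stem. Point: on its vertical axis at half height of the bar, 78 mm above the table; the bar spans 64 to 92 mm above the table; under it a collar 34 mm wide, up to 53 mm. x axis: along the bar, whose yaw in the clamp's frame is +0.65 rad minus the joint value. Bolts turn but do not rise or sink.
- bolt_front_grip (a point): front outer bolt, 80 mm ahead (+x) of the middle one, nearest the jaw; same build and heights as the middle one, bar 60 mm long, likewise at +0.65 rad at joint value 0. x axis: along the bar.
- bolt_rear_grip (a point): rear outer bolt, 80 mm behind (-x) the middle one, nearest the robot; same build and heights as the middle one, bar 60 mm long, likewise at +0.65 rad at joint value 0. x axis: along the bar.
- bolt_mid (a joint): angle of the middle bolt in rad, growing clockwise seen from above; starts at 0 to 0.45 (loose); hard end stop at 1.30 (tight). Friction about 0.15 N m, up to about 0.3 N m near the tight end; stays where it is left.
- bolt_front (a joint): angle of the front outer bolt in rad, growing clockwise seen from above; starts at 0 to 0.45 (loose); hard end stop at 1.30 (tight). Friction about 0.10 N m; stays where it is left.
- bolt_rear (a joint): angle of the rear outer bolt in rad, growing clockwise seen from above; starts at 0 to 0.45 (loose); hard end stop at 1.30 (tight). Friction about 0.10 N m; stays where it is left.
- jar_purple: bystander: purple screw-lid jar, 60 mm diameter, 72 mm high, beside the clamp; origin at the centre of its underside
- wax_tin: bystander: low round tin, red lid on a white body, 80 mm diameter, 34 mm high, beside the clamp; origin at the centre of its underside
- torch: bystander: slim dark pocket torch standing upright, 31 mm diameter, 109 mm high, beside the clamp; origin at the centre of its underside

How it is judged:
By the outcome, as a careful person would: the job done as asked, in the order asked, and still so for the second after the job is handed in, with the robot touching nothing.
It also fails if it takes over 61 s, if anything falls off the work surface, if the arm or the gripper's body presses on something with over 40 N, if the wrist force passes 120 N, or if a joint passes its speed limit or range.

ROBOT

A 7-joint arm with a two-finger parallel gripper is mounted at the origin on a cart in front of the work surface, level with it; the furniture and walls round the work are solid. World frame = base frame: x ahead of the robot, y to its left, z up, the work surface at z = 0. Lengths are in m, angles in rad, forces in N, time in s.
With the tool pointing down it reaches from about 0.35 to 0.9 m from the base axis. Payload 8.1 kg.
Tool frame: the origin (TCP) lies at the very end of the fingers, on their centre line; the grasp point (between the pads) lies arm.hold_point_z behind it (arm.hold_point_z is the distance from the TCP to the grasp point, in m); z points along the fingers, y is the line along which they close (so a half turn about z gives the same grasp; the last joint's range is limited). The gripper opens to 92 mm and grips with 3 to 60 N. Pads are 19 mm wide; open, the fingers measure 130 mm over their backs; the gripper's body (75 mm by 190 mm) begins 47 mm behind the grasp point.
Start: joints at [1.208, 0.434, 0.025, 1.573, -0.012, 1.134, -0.075], TCP at [0.161, -0.604, 0.227] pointing down, gripper open.
Joint ranges: [-2.62, 2.62], [-0.44, 2.09], [-1.27, 1.32], [0.08, 2.57], [-1.32, 4.46], [0.12, 2], [-2.74, 2.74]. Speed limits (rad/s): [2.22, 2.22, 3.01, 3.01, 3.14, 3.14, 3.14].

INTERFACE

Orientations are given as a rotation vector (axis times angle).
In Python, from cell import arm, vision, job, cut_out gives the robot as it stands. The module is installed in compiled form; this text tells all that it offers.
- The arm moves only by the tool play_rows, never from a script. Its argument "increments" is text: rows parted by semicolons, each of 5 numbers parted by spaces: the shift along the tool's x, y, z in cm, then the turn about the tool's z in degrees, then the opening, from -1 (shut) to 1 (fully open), so that 0 is half open. A call has 1 to 5 rows; each row shifts and turns the commanded pose from where the row before left it, along the tool's axes as they then stand; what a row does not reach is not made up. A row lasts 1/12 s, in which the tool goes at most 41.7 mm and 7.16 degrees, less where a joint would pass 70% of its speed; a pose out of reach is approached as far as the arm can. A call is refused whole if a number of a shift passes 4.17 or a number of a turn 7.16, either way. A call with a gripper value outside its range is refused whole. The fingers move at their own pace and stop on an object; "grip_force" is the grip in N (left out, the last holds). Time passes only in rows, so rows that do not move let the fingers close. It gives the time, the measured TCP pose, the force, the opening and the grip force at its end, in the units of the state.
- arm.observe(): the state, without advancing time (a new reading comes with each control period).
- vision.get_image(name): name is "scene" or "top" or "wrist"; returns a dict with "frame" (400x640x3 uint8, red, green, blue), "z_map" (400x640 float32, m along the optical axis (not along the pixel's ray), 0 where there is no reading), "mtx" (3x3 intrinsics, pixels), "distortion" ([k1, k2, p1, p2, k3] as OpenCV has them; the pictures are not rectified), "cam_to_world" (4x4, takes a point from camera to world coordinates). Camera axes: x right, y up, looking along -z (the intrinsics and any distortion apply to the point x, -y, -z); pixel columns grow to the right and rows downward; lengths in m; the calibration is good to about 2 mm. A picture is of the moment at which its call begins.
- job.sign_off(): hands the job in; it is judged then, once.
Trained networks look in a picture, given as the dict that the camera call returned (one of the last four; its "shot" number tells which), for a name from the list of things; names that differ only in an ending like _2 or _b are one class to them, and where a whole thing is asked for, a point or a joint stands for the part that bears it (a point fixed in the world has none). Each returns a list of dicts, best first, with "confidence" (0 to 1); they miss things now and then, are a little off and sometimes report something else, mostly with a low value. They report only what shows in the picture. A call takes as long as a camera call.
- cut_out(query, picture): "mask" (400x640 bool, what is visible of it) and "point" ([row, column] in pixels, amid what is visible of it).
The state is a dict: "clock": time; "joints": joint angles; "dq": joint speeds; "joint_efforts": joint torques, N m; "position": TCP position; "ee_rot": TCP orientation; "force": force on the tool from outside, world axes, zero at the start; "ft_torque": the same for the moment, N m; "width": opening from 0.0 (shut) to 1.0 (fully open); "gripper_force": force on a finger pad.
Only numpy, scipy, OpenCV 4.12 (cv2) and the standard library are available. Lean on these libraries where they do the work, as an engineer would, in place of code of your own. Each camera call takes 0.05 s, during which the arm holds its last target. There are 200 camera calls.

## Working session

There is one attempt and no reset: what is moved stays moved. The work goes in short steps, Python scripts to look and compute and a tool call to move; the robot and the scene stay as the last step left them, time stands still between calls to the robot, and variables do not carry over. Pictures are saved under pics/ and viewed, at most 10 in all, crops included, and the job is handed in when it is done.

Besides the shell and the picture viewer there is one more tool, called after ">>>" by a JSON object that holds its "op" and its "data", one argument or row to a line. play_rows: Moves the arm, as the interface text tells. Its arguments: {"type":"object","properties":{"increments":{"type":"string"},"grip_force":{"type":"number"}},"required":["increments"]}

```bash
mkdir -p pics; cat > h.py <<'E'
import numpy as np, cv2
from cell import arm, vision, job, cut_out
from scipy.spatial.transform import Rotation as R
def world(p,mask):
    r,c=np.nonzero(mask&(p['z_map']>0)); z=p['z_map'][r,c]
    u=cv2.undistortPoints(np.c_[c,r].astype(np.float64)[:,None],p['mtx'],np.array(p['distortion']))[:,0]
    q=np.c_[u[:,0]*z,-u[:,1]*z,-z,np.ones(len(z))]
    return (q@np.array(p['cam_to_world']).T)[:,:3]
def save(p,n): cv2.imwrite('pics/'+n+'.png',p['frame'][:,:,::-1])
E
python3 - <<'E'
from h import *
s=arm.observe(); print(s, arm.hold_point_z)
for v in ['scene','top']:
    p=vision.get_image(v); save(p,v+'1')
    for n in ['fixture','carriage','plate_centre','bolt_mid_grip','bolt_front_grip','bolt_rear_grip','jar_purple','wax_tin','torch']:
        for d in cut_out(n,p)[:3]:
            w=world(p,d['mask'])
            if len(w)<5: continue
            hi=w[w[:,2]>np.percentile(w[:,2],90)-.008]
            (cx,cy),sz,a=cv2.minAreaRect((hi[:,:2]*1000).astype(np.float32))
            print(v,n,round(d['confidence'],2),np.round(d['point']),len(w),'med',np.round(np.median(w,0),3),'z90',np.round(np.percentile(w[:,2],90),3),'rect',np.round([cx,cy,*sz,a],1))
E
```

```text
{'clock': 0.0, 'joints': array([ 1.20840263,  0.43525858,  0.02498612,  1.57408967, -0.0115794 ,
        1.13398148, -0.07511783]), 'dq': array([-1.14085208e-03,  1.94559658e-05, -2.02350434e-04, -8.40313258e-04,
       -9.84890538e-05, -2.34790913e-03, -2.14195563e-03]), 'joint_efforts': array([-7.84648455e-04, -6.67851305e+01,  9.84350592e-01, -3.14467835e+01,
       -6.05645031e-02,  4.30360821e-02,  1.94606578e-04]), 'position': array([ 0.16035242, -0.60355879,  0.22592588]), 'ee_rot': array([-3.11360879e+00, -4.06594499e-01,  5.85641111e-04]), 'force': array([-1.05109638, -0.17558831,  0.36416802]), 'ft_torque': array([-0.01871036, -0.00713902,  0.01322228]), 'gripper_force': 0.0, 'width': 1.000381402913593} 0.0188
scene fixture 0.95 [249. 324.] 10309 med [ 0.514 -0.36   0.045] z90 0.078 rect [ 479.4 -327.8   38.6  217.1   76.3]
scene carriage 0.98 [250. 301.] 6355 med [ 0.473 -0.348  0.047] z90 0.088 rect [ 478.8 -328.8   39.3  216.6   77.6]
scene carriage 0.71 [198. 314.] 966 med [ 0.555 -0.208  0.053] z90 0.073 rect [ 562.3 -189.5   58.7   57.    12.8]
scene plate_centre 0.7 
[... 1862 characters left out ...]
6]
top bolt_rear_grip 0.46 [147. 382.] 979 med [ 0.671 -0.368  0.029] z90 0.032 rect [ 672.4 -368.6   71.9   69.9   47.2]
top jar_purple 0.67 [197. 292.] 879 med [ 0.558 -0.188  0.073] z90 0.075 rect [ 5.615e+02 -1.867e+02  5.710e+01  5.730e+01  4.000e-01]
top wax_tin 0.74 [270. 282.] 1390 med [ 0.424 -0.176  0.035] z90 0.037 rect [ 424.7 -174.9   78.7   75.8    0.6]
top torch 0.88 [140. 330.] 331 med [ 0.67  -0.263  0.076] z90 0.109 rect [ 677.2 -262.8   22.7   21.1   78.2]
top torch 0.42 [198. 369.] 416 med [ 0.555 -0.339  0.091] z90 0.094 rect [ 557.4 -342.6   59.8   16.5   18.8]
top torch 0.16 [270. 283.] 1323 med [ 0.425 -0.176  0.035] z90 0.037 rect [ 425.6 -174.9   76.6   75.8    0.6]
```

View pics/top1.png

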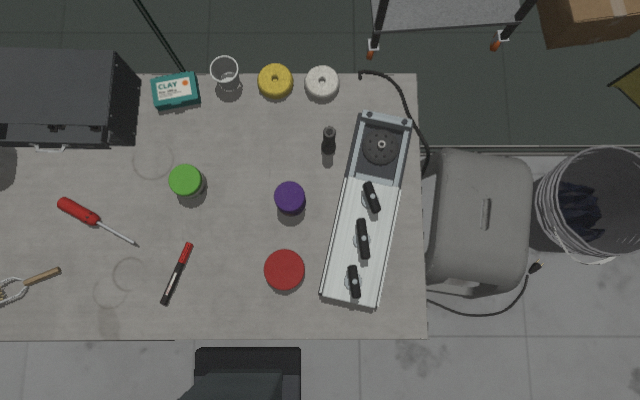

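>>> {"op": "play_rows", "data": {
  "increments": "3.2 -1.6 0 0 0.2;3.2 -1.6 0 0 0.2;3.2 -1.6 0 0 0;3.2 -1.6 0 0 -0.1;3.2 -1.6 0 0 -0.1",
  "grip_force": 40
}}

```text
clock: 1.42
position: [0.2956, -0.4845, 0.2269]
ee_rot: [3.115, 0.406, 0.0]
force: [0.6, -0.5, -0.4]
width: 0.688
gripper_force: 0.0
```

>>> {"op": "play_rows", "data": {
  "increments": "3.2 -1.6 0 0 -0.1;3.2 -1.6 0 0 -0.1;3.2 -1.6 0 0 -0.1;3.2 -1.6 0 0 -0.1;0 0 0 0 -0.1"
}}

```text
clock: 1.83
position: [0.4086, -0.3843, 0.227]
ee_rot: [-3.111, -0.422, -0.006]
force: [-0.3, 0.7, 0.3]
width: 0.448
gripper_force: 0.0
```

>>> {"op": "play_rows", "data": {
  "increments": "3.2 -1.6 0 0 -0.1;3.2 -1.6 0 0 -0.1;0 0 0 4 -0.1;0 0 0 4.3 -0.1;0 0 0 0 -0.1"
}}

```text
clock: 2.25
position: [0.4559, -0.3432, 0.2267]
ee_rot: [3.137, 0.177, -0.0]
force: [-0.7, -0.3, 0.2]
width: 0.451
gripper_force: 0.0
```

```bash
cat >> h.py <<'E'
def yaw(s):
    x=R.from_rotvec(s['ee_rot']).as_matrix()[:,0]; return np.degrees(np.arctan2(x[1],x[0]))
def delta(s,x,y,ya):
    m=R.from_rotvec(s['ee_rot']).as_matrix(); d=np.array([x,y,s['position'][2]])-s['position']
    return np.round(m.T@d*100,2),'turn cw',round(yaw(s)-ya,1)
def bars(v,names=('mid','front','rear')):
    p=vision.get_image(v); o={}
    for n in names:
        for d in cut_out(f'bolt_{n}_grip',p)[:1]:
            w=world(p,d['mask']); hi=w[(w[:,2]>.084)&(w[:,2]<.1)]
            if len(hi)<20: print(n,'few',len(hi),len(w)); continue
            (cx,cy),sz,a=cv2.minAreaRect((hi[:,:2]*1000).astype(np.float32))
            if sz[1]>sz[0]: a-=90; sz=sz[::-1]
            a=(a+90)%180-90
            print(v,n,round(d['confidence'],2),np.round([cx,cy,*sz,a],1),'z',np.round(np.median(hi[:,2]),4)); o[n]=(cx/1e3,cy/1e3,a)
    return p,o
E
python3 - <<'E'
from h import *
s=arm.observe(); print(s['position'],yaw(s),s['joints'],s['width'])
p,o=bars('wrist'); save(p,'w1')
if 'mid' in o: print(delta(s,*o['mid']))
print(delta(s,.4797,-.3247,6.6))
E
```

```text
[ 0.45593113 -0.34315181  0.22669648] 6.458757569619461 [ 0.61237961  0.35080513 -0.08171204  1.70304762  0.03174346  1.08903163
 -0.93715798] 0.45122420977126604
wrist mid 0.94 [ 482.3 -325.2   74.2   16.1    6.5] z 0.0903
wrist front 0.89 [ 560.  -343.1   59.6   16.1   18.6] z 0.0903
wrist rear 0.83 [ 405.6 -307.1   57.1   16.1    8. ] z 0.0901
(array([ 2.82, -1.48, -0.  ]), 'turn cw', np.float64(-0.0))
(array([ 2.57, -1.57, -0.  ]), 'turn cw', np.float64(-0.1))
```

View pics/w1.png

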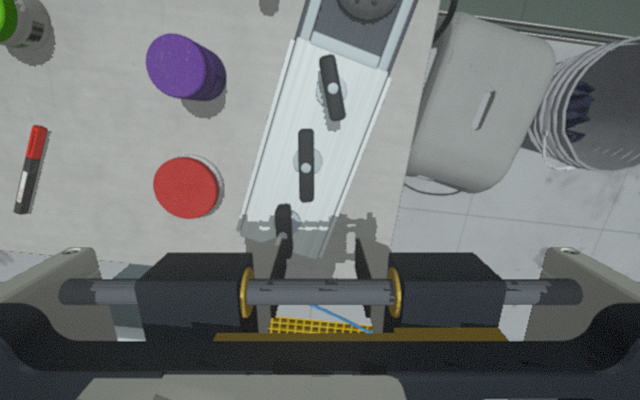

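>>> {"op": "play_rows", "data": {
  "increments": "1.7 -1.5 0 0 -0.1;1 0 3.5 0 -0.1;0 0 3.5 0 -0.1;0 0 3.5 0 -0.1;0 0 0 0 -0.1"
}}

```text
clock: 2.87
position: [0.4767, -0.3238, 0.1158]
ee_rot: [-3.131, -0.182, 0.013]
force: [-1.1, 0.4, -0.2]
width: 0.449
gripper_force: 0.0
```

```bash
python3 - <<'E'
from h import *
s=arm.observe(); print(s['position'],yaw(s),s['force'],delta(s,.481,-.325,6.5))
E
```

```text
[ 0.4766904  -0.32380755  0.11576031] 6.643428452132505 [-1.07795542  0.36394331 -0.19716518] (array([ 0.41,  0.17, -0.  ]), 'turn cw', np.float64(0.1))
```

>>> {"op": "play_rows", "data": {
  "increments": "0.4 0.1 0 0 -0.1;0 0 2.7 0 -0.1;0 0 2.6 0 -0.1;0 0 0 0 -0.1;0 0 0 0 -0.1"
}}

```text
clock: 3.28
position: [0.4853, -0.3267, 0.0702]
ee_rot: [3.136, 0.18, 0.001]
force: [0.1, 0.5, 0.3]
width: 0.446
gripper_force: 0.0
```

>>> {"op": "play_rows", "data": {
  "increments": "0 0 0 0 -1;0 0 0 0 -1;0 0 0 0 -1;0 0 0 0 -1"
}}

```text
clock: 3.62
position: [0.4854, -0.3265, 0.0701]
ee_rot: [3.135, 0.18, 0.003]
force: [0.2, 0.6, 0.7]
width: 0.207
gripper_force: 0.5
```

>>> {"op": "play_rows", "data": {
  "increments": "0 0 0.8 0 -0.5;0 0 0.2 0 -0.6;0 0 0 0 -1;0 0 0 0 -1;0 0 0 0 -1"
}}

```text
clock: 4.03
position: [0.484, -0.3251, 0.0578]
ee_rot: [-3.135, -0.181, 0.003]
force: [-0.3, 2.9, -9.6]
width: 0.18
gripper_force: 40.0
```

>>> {"op": "play_rows", "data": {
  "increments": "0 0 0 0 -1;0 0 0 0 -1"
}}

```text
clock: 4.2
position: [0.484, -0.3251, 0.0578]
ee_rot: [-3.135, -0.181, 0.003]
force: [0.0, 4.2, -11.7]
width: 0.174
gripper_force: 40.0
```

```bash
python3 - <<'E'
from h import *
s=arm.observe(); print(s['position'],yaw(s),s['force'],s['ft_torque'],s['width'],s['gripper_force'])
E
```

```text
[ 0.48399541 -0.32508456  0.05780331] 6.604005416297919 [  0.02204309   4.15028179 -11.70867092] [ 0.66844914 -0.17535614 -0.04408589] 0.17354003299457402 39.99885678291321
```

>>> {"op": "play_rows", "data": {
  "increments": "0.66 0.23 0 0 -1;0.66 0.23 0 0 -1;0.66 0.23 0 0 -1;0.66 0.23 0 0 -1;0 0 0 0 -1"
}}

```text
clock: 4.62
position: [0.5123, -0.3316, 0.0578]
ee_rot: [-3.135, -0.181, 0.002]
force: [3.4, 3.2, -13.6]
width: 0.168
gripper_force: 40.0
```

```bash
python3 - <<'E'
from h import *
s=arm.observe(); print(s['position'],yaw(s),s['force'],s['ft_torque'],s['width'],s['gripper_force'])
p=vision.get_image('top'); save(p,'t2')
f=p['frame'][90:310,310:430]; cv2.imwrite('pics/t2c.png',cv2.resize(f[:,:,::-1],None,fx=2.6,fy=2.6,interpolation=2))
ax=np.array([.9743,-.2250]); o=np.array([.4797,-.3247])
w=world(p,np.ones((400,640),bool)); d=w[:,:2]-o; a=d@ax; l=d@np.array([.225,.9743])
k=(abs(l)<.03)&(a>.1)&(a<.36)
for b in np.arange(.1,.3,.005):
    q=k&(a>=b)&(a<b+.005); print(round(b,3),q.sum(),np.round(np.percentile(w[q,2],[10,50,90]),3) if q.sum() else '')
E
```

```text
[ 0.51234205 -0.3315692   0.05781699] 6.618513208636949 [  3.35340727   3.21466992 -13.62938466] [ 0.60097417 -0.66154014 -0.05409512] 0.16770036235760977 39.9994021654129
0.1 0 
0.105 0 
0.11 0 
0.115 0 
0.12 0 
0.125 0 
0.13 0 
0.135 0 
0.14 0 
0.145 0 
0.15 0 
0.155 0 
0.16 0 
0.165 0 
0.17 0 
0.175 0 
0.18 0 
0.185 0 
0.19 0 
0.195 0 
0.2 0 
0.205 0 
0.21 1 [0.026 0.026 0.026]
0.215 2 [0.026 0.027 0.028]
0.22 4 [0.024 0.025 0.026]
0.225 4 [0.016 0.017 0.018]
0.23 7 [0.016 0.017 0.019]
0.235 25 [0.015 0.017 0.019]
0.24 75 [0.017 0.031 0.046]
0.245 140 [0.025 0.044 0.048]
0.25 71 [0.045 0.047 0.048]
0.255 68 [0.045 0.047 0.049]
0.26 30 [0.046 0.047 0.048]
0.265 0 
0.27 0 
0.275 0 
0.28 52 [-0.001  0.001  0.003]
0.285 60 [-0.001  0.001  0.002]
0.29 61 [-0.002  0.001  0.003]
0.295 62 [-0.001  0.001  0.003]
```

View pics/t2c.png

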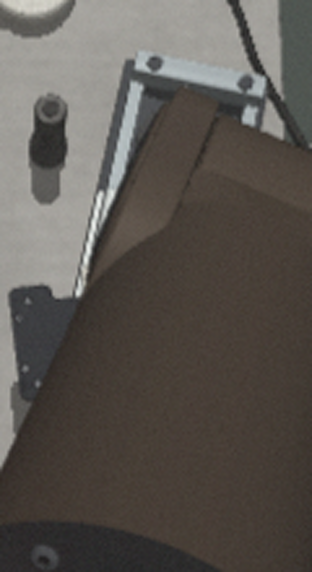

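>>> {"op": "play_rows", "data": {
  "increments": "0.5 0.18 0 0 -1;0.4 0.14 0 0 -1;0 0 0 0 -1"
}}

```text
clock: 4.92
position: [0.5204, -0.3334, 0.0579]
ee_rot: [-3.135, -0.181, 0.004]
force: [-1.4, 4.9, -14.0]
width: 0.172
gripper_force: 40.0
```

>>> {"op": "play_rows", "data": {
  "increments": "0.3 0.1 0 0 -1;0 0 0 0 -1"
}}

```text
clock: 5.08
position: [0.5231, -0.3341, 0.0578]
ee_rot: [-3.135, -0.18, 0.004]
force: [-2.0, 5.9, -13.9]
width: 0.171
gripper_force: 40.0
```

>>> {"op": "play_rows", "data": {
  "increments": "0.3 0.1 0 0 -1;0 0 0 0 -1"
}}

```text
clock: 5.25
position: [0.5235, -0.3342, 0.0577]
ee_rot: [-3.133, -0.179, 0.011]
force: [-10.1, 8.3, -4.7]
width: 0.167
gripper_force: 40.0
```

>>> {"op": "play_rows", "data": {
  "increments": "0.3 0.1 0 0 -1;0 0 0 0 -1"
}}

```text
clock: 5.42
position: [0.5238, -0.3342, 0.0577]
ee_rot: [-3.131, -0.178, 0.019]
force: [-20.1, 11.8, 4.4]
width: 0.173
gripper_force: 40.0
```

>>> {"op": "play_rows", "data": {
  "increments": "0 0 0 6 -1;0 0 0 6 -1;0 0 0 6 -1;0 0 0 6 -1;0 0 0 6 -1",
  "grip_force": 55
}}

```text
clock: 5.83
position: [0.5236, -0.3356, 0.0577]
ee_rot: [-3.073, 0.648, 0.018]
force: [-20.6, 7.8, -0.1]
width: 0.169
gripper_force: 55.0
```

```bash
python3 - <<'E'
from h import *
s=arm.observe(); print(s['position'],yaw(s),s['force'],s['ft_torque'],s['joints'],s['width'])
E
```

```text
[ 0.52357616 -0.33555934  0.0577443 ] -23.82276087344173 [-20.56406222   7.8355926   -0.1483561 ] [1.28854391 3.88093472 0.1312829 ] [ 0.43903911  0.61051449  0.0647804   1.74420339 -0.04865819  0.80000653
 -1.46010262] 0.16926982234555857
```

>>> {"op": "play_rows", "data": {
  "increments": "0 0 0 6 -1;0 0 0 6 -1;0 0 0 6 -1;0 0 0 6 -1;0 0 0 0 -1"
}}

```text
clock: 6.25
position: [0.5229, -0.3364, 0.0577]
ee_rot: [2.868, -1.276, -0.019]
force: [-21.4, 5.0, 1.5]
width: 0.172
gripper_force: 55.0
```

>>> {"op": "play_rows", "data": {
  "increments": "0 0 0 4 -1;0 0 0 3 -1;0 0 0 0 -1"
}}

```text
clock: 6.5
position: [0.5231, -0.3369, 0.0578]
ee_rot: [2.787, -1.441, -0.018]
force: [-20.8, 1.8, 1.1]
width: 0.175
gripper_force: 56.1
```

```bash
python3 - <<'E'
from h import *
s=arm.observe(); print(s['position'],yaw(s),s['force'],s['ft_torque'],s['joints'],s['width'])
E
```

```text
[ 0.52308886 -0.33685647  0.05776496] -54.67953257179506 [-20.78686911   1.80213464   1.08370127] [0.60608912 4.1889935  1.05289929] [ 0.34038805  0.61638161  0.2136455   1.75342918 -0.16591341  0.80058676
 -1.89208842] 0.17491016548511062
```

>>> {"op": "play_rows", "data": {
  "increments": "-0.2 0.2 0 0 -1;-0.2 0.2 0 -2 -1;0 0 0 -2.5 -0.4;0 0 0 0 -0.3;0 0 0 0 -0.2"
}}

```text
clock: 6.92
position: [0.5261, -0.3368, 0.0602]
ee_rot: [2.846, -1.328, 0.006]
force: [0.5, 0.3, 0.4]
width: 0.342
gripper_force: 0.0
```

>>> {"op": "play_rows", "data": {
  "increments": "0 0 0 0 -0.2;0 0 -3 0 -0.1;0 0 -4 0 -0.1;0 0 -4 0 -0.1;0 0 -4 0 -0.1"
}}

```text
clock: 7.33
position: [0.525, -0.3356, 0.2111]
ee_rot: [2.847, -1.327, 0.002]
force: [1.7, -0.7, 0.5]
width: 0.451
gripper_force: 0.0
```

>>> {"op": "play_rows", "data": {
  "increments": "-3 1.8 0 -6 -0.1;-2 2.2 -1 -6.8 -0.1;-1.5 1 0 -6.8 -0.1;0 0 0 -6.8 -0.1;0 0 0 -6.8 -0.1"
}}

```text
clock: 7.75
position: [0.4435, -0.3256, 0.2202]
ee_rot: [3.108, -0.452, 0.004]
force: [0.7, -0.2, 0.9]
width: 0.448
gripper_force: 0.0
```

>>> {"op": "play_rows", "data": {
  "increments": "0 0 0 -6.8 -0.1;0 0 0 -6.8 -0.1;0 0 0 -6.8 -0.1;0 0 0 -6 -0.1;0 0 0 0 -0.1"
}}

```text
clock: 8.17
position: [0.4445, -0.3253, 0.2194]
ee_rot: [3.129, 0.271, 0.002]
force: [0.1, 0.0, -0.5]
width: 0.449
gripper_force: 0.0
```

```bash
python3 - <<'E'
from h import *
s=arm.observe(); print(s['position'],yaw(s),s['force'],s['ft_torque'],s['width'])
p,o=bars('wrist'); save(p,'w2')
if 'rear' in o: print(delta(s,*o['rear']))
bars('top')
E
```

```text
[ 0.4445022  -0.32528863  0.21942157] 9.895869258383668 [ 0.05405176  0.03369747 -0.49803187] [-0.04110032  0.05980371 -0.07838572] 0.4491810437551513
wrist mid 0.88 [ 521.1 -334.3   74.6   16.1  -50.3] z 0.0903
wrist front 0.66 [ 597.8 -352.8   57.2   16.4   19. ] z 0.0904
wrist rear 0.85 [ 444.  -316.3   58.8   16.     8. ] z 0.0903
(array([ 0.11, -0.89, -0.  ]), 'turn cw', np.float64(1.9))
top front 0.67 [ 605.8 -348.5   41.4   16.8   19.1] z 0.0922
```

View pics/w2.png

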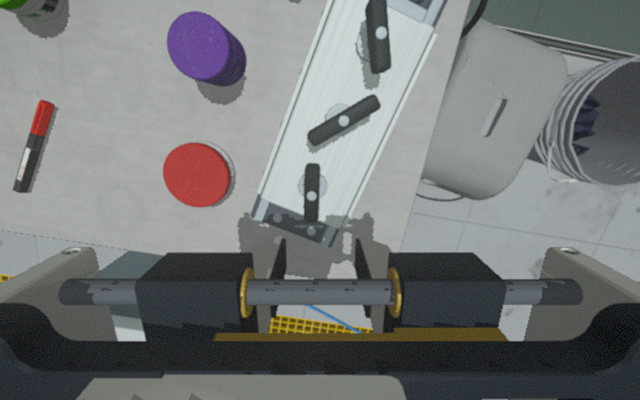

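>>> {"op": "play_rows", "data": {
  "increments": "0.1 -0.9 0 2 -0.1;0 0 3.5 0 -0.1;0 0 3.5 0 -0.1;0 0 3.5 0 -0.1;0 0 0 0 -0.1"
}}

```text
clock: 8.98
position: [0.4403, -0.3136, 0.1082]
ee_rot: [-3.129, -0.209, 0.012]
force: [-1.6, 0.9, 0.1]
width: 0.453
gripper_force: 0.0
```

```bash
python3 - <<'E'
from h import *
s=arm.observe(); print(s['position'],yaw(s),s['force'],delta(s,.4435,-.316,7.8))
E
```

```text
[ 0.44028912 -0.31362753  0.10822051] 7.660451963328655 [-1.6240033   0.86004999  0.11935363] (array([ 0.29,  0.28, -0.  ]), 'turn cw', np.float64(-0.1))
```

>>> {"op": "play_rows", "data": {
  "increments": "0 0.1 2.5 0 -0.1;0 0 2.0 0 -0.1;0 0 0 0 -0.1;0 0 0 0 -0.1"
}}

```text
clock: 9.32
position: [0.444, -0.3169, 0.0696]
ee_rot: [-3.134, -0.21, 0.001]
force: [0.2, -0.5, 1.3]
width: 0.45
gripper_force: 0.0
```

```bash
python3 - <<'E'
from h import *
s=arm.observe(); print(s['position'],yaw(s),s['force'],delta(s,.4435,-.316,7.8))
E
```

```text
[ 0.44395125 -0.31691788  0.06956087] 7.657056481803208 [ 0.17931846 -0.49528411  1.25998738] (array([-0.03, -0.1 ,  0.  ]), 'turn cw', np.float64(-0.1))
```

Well aligned; lower 9 mm, grip, and turn about 58° plus a little overdrive.

>>> {"op": "play_rows", "data": {
  "increments": "0 0 0.9 0 -0.3;0 0 0 0 -0.6;0 0 0 0 -1;0 0 0 0 -1;0 0 0 0 -1"
}}

```text
clock: 9.73
position: [0.4441, -0.3164, 0.0605]
ee_rot: [-3.134, -0.211, -0.001]
force: [-1.5, 2.1, 3.8]
width: 0.17
gripper_force: 55.0
```

>>> {"op": "play_rows", "data": {
  "increments": "0 0 0 0 -1;0 0 0 0 -1;0 0 0 0 -1"
}}

```text
clock: 9.98
position: [0.4442, -0.3164, 0.0605]
ee_rot: [-3.134, -0.211, -0.001]
force: [-1.7, 3.8, 5.7]
width: 0.171
gripper_force: 55.0
```

>>> {"op": "play_rows", "data": {
  "increments": "0 0 0 6 -1;0 0 0 6 -1;0 0 0 6 -1;0 0 0 6 -1;0 0 0 6 -1"
}}

```text
clock: 10.4
position: [0.4441, -0.317, 0.0605]
ee_rot: [3.08, -0.616, 0.001]
force: [-1.8, 1.0, 4.9]
width: 0.169
gripper_force: 55.0
```

```bash
python3 - <<'E'
from h import *
s=arm.observe(); print(s['position'],yaw(s),s['force'],s['ft_torque'],s['width'],s['joints'])
E
```

```text
[ 0.44405013 -0.31704545  0.06050063] -22.60467948204079 [-1.75871191  0.95941847  4.90697669] [0.17077417 0.45751526 0.11553853] 0.16851194203036024 [ 0.40566511  0.50666672  0.15932427  1.95455178 -0.12149226  0.68860226
 -1.32613818]
```

>>> {"op": "play_rows", "data": {
  "increments": "0 0 0 6 -1;0 0 0 6 -1;0 0 0 6 -1;0 0 0 6 -1;0 0 0 4 -1"
}}

```text
clock: 10.82
position: [0.4437, -0.3175, 0.0605]
ee_rot: [2.839, -1.344, 0.001]
force: [-2.4, -0.4, 5.5]
width: 0.172
gripper_force: 55.0
```

>>> {"op": "play_rows", "data": {
  "increments": "0 0 0 4 -1;0 0 0 2 -1;0 0 0 0 -1"
}}

```text
clock: 11.07
position: [0.4438, -0.3177, 0.0605]
ee_rot: [2.769, -1.481, 0.001]
force: [-3.0, -2.4, 5.7]
width: 0.178
gripper_force: 59.5
```

```bash
python3 - <<'E'
from h import *
s=arm.observe(); print(s['position'],yaw(s),s['force'],s['ft_torque'],s['width'],s['joints'])
E
```

```text
[ 0.44382085 -0.31766049  0.06049882] -56.28717290159551 [-3.04867298 -2.43406748  5.70628532] [-0.2958489   0.71701748  1.63419605] 0.17786830717473737 [ 0.28642681  0.51879366  0.32541397  1.96458219 -0.24768823  0.69534701
 -1.79010149]
```

>>> {"op": "play_rows", "data": {
  "increments": "0 0 0 -3 -1;0 0 0 -3 -0.6;0 0 0 0 -0.3;0 0 0 0 -0.2;0 0 0 0 -0.2"
}}

```text
clock: 11.48
position: [0.444, -0.3169, 0.0598]
ee_rot: [-2.842, 1.338, -0.0]
force: [-0.2, 0.1, -0.5]
width: 0.364
gripper_force: 0.0
```

>>> {"op": "play_rows", "data": {
  "increments": "0 0 -3 0 -0.2;0 0 -4 0 -0.1;0 0 -4 0 -0.1;0 0 -4 0 -0.1;0 0 0 0 -0.1"
}}

```text
clock: 11.9
position: [0.447, -0.3194, 0.2173]
ee_rot: [2.842, -1.338, 0.018]
force: [0.4, -0.7, 1.2]
width: 0.45
gripper_force: 0.0
```

>>> {"op": "play_rows", "data": {
  "increments": "3.1 -2.4 0 0 -0.1;3.1 -2.4 0 0 -0.1;3.1 -2.4 0 0 -0.1;3.1 -2.4 0 0 -0.1;0 0 0 -6.8 -0.1"
}}

```text
clock: 12.32
position: [0.6037, -0.3494, 0.2072]
ee_rot: [-2.918, 1.162, -0.001]
force: [-1.8, 2.0, -0.7]
width: 0.452
gripper_force: 0.0
```

>>> {"op": "play_rows", "data": {
  "increments": "0 0 0 -7 -0.1;0 0 0 -7 -0.1;0 0 0 -7 -0.1;0 0 0 -7 -0.1;0 0 0 -7 -0.1"
}}

```text
clock: 12.73
position: [0.5969, -0.3509, 0.2093]
ee_rot: [-3.133, 0.226, 0.001]
force: [1.1, 0.5, 0.3]
width: 0.446
gripper_force: 0.0
```

>>> {"op": "play_rows", "data": {
  "increments": "0 0 0 -7 -0.1;0 0 0 -7 -0.1;0 0 0 -7 -0.1;0 0 0 -6 -0.1;0 0 0 0 -0.1"
}}

```text
clock: 13.15
position: [0.5967, -0.351, 0.2094]
ee_rot: [-3.099, -0.51, 0.0]
force: [0.6, 0.3, -0.3]
width: 0.451
gripper_force: 0.0
```

```bash
python3 - <<'E'
from h import *
s=arm.observe(); print(s['position'],yaw(s),s['force'],s['joints'],s['width'])
p,o=bars('wrist'); save(p,'w3')
if 'front' in o: print(delta(s,*o['front']))
print(delta(s,.598,-.3527,19))
E
```

```text
[ 0.5967305  -0.35103085  0.20943981] 18.68975500251769 [ 0.64240135  0.34282066 -0.25029855] [ 0.420859    0.55843189  0.05536492  1.41091456 -0.03201337  1.1735874
 -0.76437022] 0.4510661337219133
wrist mid 0.77 [ 535.3 -349.9   34.5   15.5  -50.1] z 0.0901
wrist front 0.8 [ 599.6 -352.4   59.9   15.4   18.4] z 0.0902
(array([ 0.22,  0.22, -0.  ]), 'turn cw', np.float64(0.3))
(array([ 0.07,  0.2 , -0.  ]), 'turn cw', np.float64(-0.3))
```

View pics/w3.png

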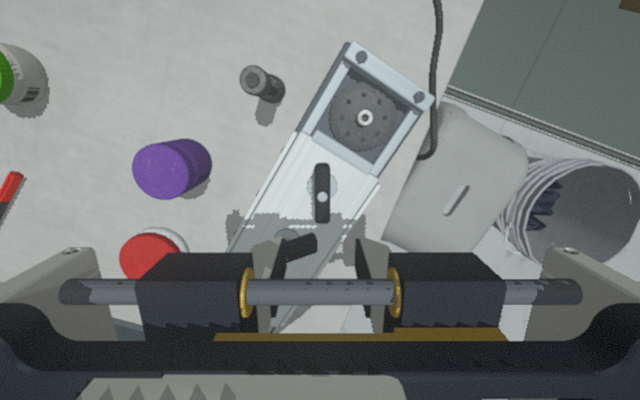

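>>> {"op": "play_rows", "data": {
  "increments": "0.1 0.2 0 0 -0.1;0 0 3.5 0 -0.1;0 0 3.5 0 -0.1;0 0 3 0 -0.1;0 0 0 0 -0.1"
}}

```text
clock: 13.77
position: [0.595, -0.3505, 0.1031]
ee_rot: [-3.095, -0.502, 0.013]
force: [-1.0, 0.7, -1.8]
width: 0.45
gripper_force: 0.0
```

>>> {"op": "play_rows", "data": {
  "increments": "0 0 2 0 -0.1;0 0 1.5 0 -0.1;0 0 0 0 -0.1;0 0 0 0 -0.1"
}}

```text
clock: 14.1
position: [0.5988, -0.3527, 0.0757]
ee_rot: [3.101, 0.503, -0.0]
force: [-0.4, 0.3, 0.6]
width: 0.444
gripper_force: 0.0
```

```bash
python3 - <<'E'
from h import *
s=arm.observe(); print(s['position'],yaw(s),s['force'],delta(s,.5985,-.3526,18.8))
E
```

```text
[ 0.59878158 -0.35272534  0.07567253] 18.43958402271431 [-0.36963049  0.31862795  0.6228421 ] (array([-0.02, -0.02,  0.  ]), 'turn cw', np.float64(-0.4))
```

Aligned; lower 15 mm, grip, turn 69° plus overdrive.

>>> {"op": "play_rows", "data": {
  "increments": "0 0 0.8 0 -0.1;0 0 0.7 0 -0.3;0 0 0 0 -0.6;0 0 0 0 -1;0 0 0 0 -1"
}}

```text
clock: 14.52
position: [0.5986, -0.3527, 0.0601]
ee_rot: [3.101, 0.504, 0.0]
force: [0.6, -0.1, -0.7]
width: 0.205
gripper_force: 0.0
```

>>> {"op": "play_rows", "data": {
  "increments": "0 0 0 0 -1;0 0 0 0 -1;0 0 0 0 -1;0 0 0 0 -1"
}}

```text
clock: 14.85
position: [0.5986, -0.3524, 0.0601]
ee_rot: [-3.101, -0.505, -0.0]
force: [-1.1, 2.3, 4.1]
width: 0.168
gripper_force: 55.0
```

>>> {"op": "play_rows", "data": {
  "increments": "0 0 0 6 -1;0 0 0 6 -1;0 0 0 6 -1;0 0 0 6 -1;0 0 0 6 -1"
}}

```text
clock: 15.27
position: [0.5986, -0.3523, 0.0601]
ee_rot: [-3.125, 0.323, -0.0]
force: [-1.0, 2.2, 4.3]
width: 0.172
gripper_force: 55.0
```

>>> {"op": "play_rows", "data": {
  "increments": "0 0 0 6 -1;0 0 0 6 -1;0 0 0 6 -1;0 0 0 6 -1;0 0 0 6 -1"
}}

```text
clock: 15.68
position: [0.5986, -0.3521, 0.0601]
ee_rot: [-2.934, 1.12, 0.0]
force: [-2.4, 2.0, 4.5]
width: 0.168
gripper_force: 55.0
```

```bash
python3 - <<'E'
from h import *
s=arm.observe(); print(s['position'],yaw(s),s['force'],s['ft_torque'],s['width'],s['joints'])
E
```

```text
[ 0.59861107 -0.35213945  0.06010759] -41.79138321420731 [-2.40719855  2.0009806   4.51019185] [0.54864251 0.49424914 0.17144848] 0.16818169472918135 [ 0.2573577   0.71647421  0.32339432  1.56844875 -0.27011183  0.90106283
 -1.62503159]
```

>>> {"op": "play_rows", "data": {
  "increments": "0 0 0 5 -1;0 0 0 4 -1;0 0 0 4 -1;0 0 0 2 -1;0 0 0 0 -1"
}}

```text
clock: 16.1
position: [0.5988, -0.3523, 0.0602]
ee_rot: [2.768, -1.485, 0.0]
force: [-2.2, 1.0, 5.1]
width: 0.182
gripper_force: 59.9
```

```bash
python3 - <<'E'
from h import *
s=arm.observe(); print(yaw(s),s['force'],s['ft_torque'],s['width'])
E
```

```text
-56.44836426557459 [-2.24037759  0.97269617  5.08930321] [0.32554633 0.50462721 1.7231466 ] 0.1817530856577912
```

>>> {"op": "play_rows", "data": {
  "increments": "0 0 0 -3 -1;0 0 0 -3 -0.6;0 0 0 0 -0.3;0 0 0 0 -0.2;0 0 0 0 -0.2"
}}

```text
clock: 16.52
position: [0.5985, -0.3528, 0.0597]
ee_rot: [2.84, -1.343, 0.0]
force: [0.7, -0.1, 0.2]
width: 0.361
gripper_force: 0.0
```

>>> {"op": "play_rows", "data": {
  "increments": "0 0 -3 0 -0.2;0 0 -4 0 -0.1;0 0 -4 0 -0.1;0 0 -4 0 -0.1;0 0 0 0 -0.1"
}}

```text
clock: 16.93
position: [0.6017, -0.3554, 0.2189]
ee_rot: [2.839, -1.343, 0.02]
force: [0.5, -1.3, 0.8]
width: 0.454
gripper_force: 0.0
```

>>> {"op": "play_rows", "data": {
  "increments": "-3 2.4 0 -6 -0.1;-3 2 0 -6 -0.1;-3 1.6 0 -6 -0.1;-3.2 1.4 0 -6 -0.1;-3.4 1 0 -6 -0.1"
}}

```text
clock: 17.35
position: [0.4211, -0.3198, 0.2095]
ee_rot: [3.092, -0.553, 0.0]
force: [-1.2, -0.8, -0.4]
width: 0.449
gripper_force: 0.0
```

>>> {"op": "play_rows", "data": {
  "increments": "-3.5 1 0 -6 -0.1;-3.5 0 0 -6 -0.1;0 0 0 0 -0.1;0 0 0 0 -0.1"
}}

```text
clock: 17.68
position: [0.351, -0.3084, 0.21]
ee_rot: [-3.132, 0.239, -0.001]
force: [0.1, 0.3, -0.5]
width: 0.451
gripper_force: 0.0
```

```bash
python3 - <<'E'
from h import *
s=arm.observe(); print(s['position'],yaw(s))
p,o=bars('wrist'); save(p,'w4')
p,o=bars('top'); p,o=bars('scene')
f=p['frame'][150:330,210:450]; cv2.imwrite('pics/s4.png',cv2.resize(f[:,:,::-1],None,fx=3,fy=3,interpolation=2))
E
```

```text
[ 0.35098535 -0.30836759  0.21001431] -8.721883970071941
wrist mid 0.63 [ 510.  -321.9   43.6   16.2  -50.4] z 0.0903
wrist rear 0.95 [ 443.  -316.4   59.4   16.   -50.2] z 0.0903
top mid 0.58 [ 518.7 -333.2   74.4   16.   -50.3] z 0.0923
top front 0.87 [ 596.6 -351.    57.9   16.2  -50.7] z 0.0921
top rear 0.71 [ 441.8 -316.2   59.2   15.8  -50.1] z 0.0923
scene mid 0.96 [ 519.5 -336.6   74.8   17.4  -50.5] z 0.091
scene front 0.67 [ 597.4 -354.4   58.8   17.1  -52.8] z 0.0909
scene rear 0.9 [ 441.4 -318.6   59.1   17.8  -50.3] z 0.0913
```

View pics/w4.png

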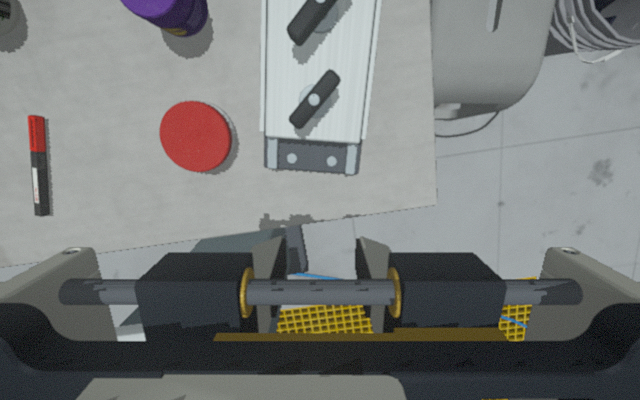

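View pics/s4.png

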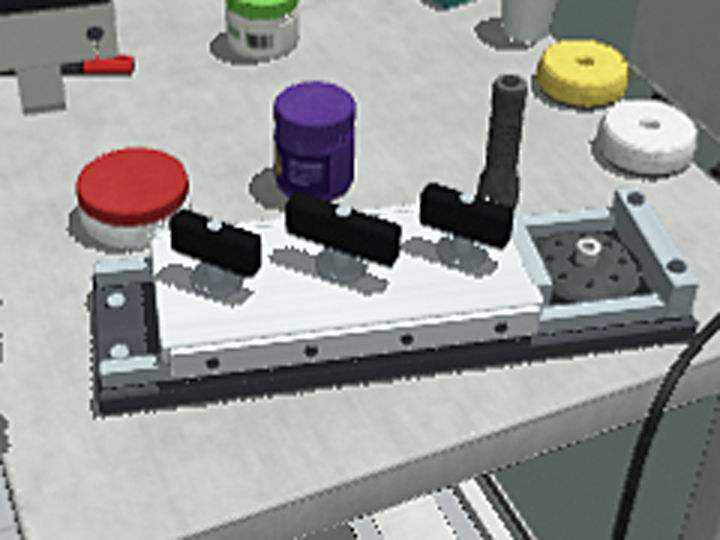

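All three bars stand at about -50.3°, which is the tight end stop. The plate sits between jaw (530,260) and stop (650,260) with no gap showing, and the bystanders have not moved.

```bash
python3 -c "
from h import *
print(job.sign_off())"
```

```text
the job is handed in; nothing more can be done
None
```

I pushed the carriage forward until it stalled with the plate against the end stop, turned the middle bolt to its end stop, then the rear and front bolts, and handed the job in at about 18 s; the final pictures show no gap at the plate and the jar, tin and torch where they stood, though the sign-off returned no verdict.

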